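# Open the blast gate and switch on the dust extraction

## Robot

A 6-joint arm with a two-finger parallel gripper is mounted at the origin on the work surface. World frame = base frame: x ahead of the robot, y to its left, z up, the work surface at z = 0. Lengths are in m, angles in degrees, forces in N, time in s.
With the tool pointing down it reaches from about 0.25 to 0.725 m from the base axis. Payload 9.7 kg.
Tool frame: the origin (TCP) lies midway between the tips of the shut fingers; the grasp point (between the pads) lies 19 mm behind it; z points along the fingers, x is the direction in which the jaws open and shut, and the axes are right-handed (so a half turn about z gives the same grasp; the last joint's range is limited). The gripper opens to 85 mm and grips with 20 to 120 N. Pads are 22 mm wide; open, the fingers measure 114 mm over their backs; the gripper's body (76 mm by 85 mm) begins 54 mm behind the grasp point. The pads swing forward as they close: fully open they stand 13 mm farther back than shut.
Start: joints at [75.172, 4.979, 10.078, 95.1, 0, 90], TCP at [0.141, 0.532, 0.231] pointing down, gripper open.
Joint ranges: [-179.16, 179.16], [-48.56, 103.87], [-65.8, 70.77], [-126.05, 130.52], [-82.76, 87.17], [-180, 180]. Speed limits (degrees/s): [127.2, 127.2, 147.25, 180, 180, 180].

## Interface

Orientations are given as [roll, pitch, yaw] about the fixed x, y, z axes, in that order (R = Rz(yaw) Ry(pitch) Rx(roll)).
In Python, from workcell import sensors, camera, get_calibration, bot, recognise, place_of gives the robot as it stands. The module is installed in compiled form; this text tells all that it offers.
- The arm moves only by the tool send_rows, never from a script. Its argument "plan" is a list of rows, each a list of 3 entries, a list of its own where there are three numbers: the shift along the tool's x, y, z normalised to -1 to 1, where 1 is 0.3 m, then the turn, a rotation vector about the tool's x, y, z normalised to -1 to 1, where 1 is pi rad, then the closure, from -1 (fully open) to 1 (shut). In form: [[[x, y, z], [rx, ry, rz], claw], ...]. A call has 1 to 10 rows; each row is the pose to reach, as a shift and turn from the pose commanded when the call began, along the tool's axes at that moment, turning the shorter way round; what a row does not reach only later rows make up. A row lasts 1/10 s, in which the tool goes at most 50 mm and 8.59 degrees, less where a joint would pass 70% of its speed; a pose out of reach is approached as far as the arm can. A call with a number of a shift or a turn outside -1 to 1 is refused whole. A call with a gripper value outside its range is refused whole. The fingers move at their own pace and stop on an object; "force" is the grip in N (left out, the last holds). Time passes only in rows, so rows that repeat a pose let the fingers close. It gives the time, the measured TCP pose, the force and the opening at its end, in the units of the state.
- sensors.get_obs(): the state, without advancing time (a new reading comes with each control period).
- camera(name): name is "scene" or "top"; returns the picture (384x512x3 uint8, blue, green, red); there is no depth.
- get_calibration(name): a dict with "fx", "fy", "cx", "cy" (pixels), "R" (3x3) and "t" (3): a world point X has camera coordinates R X + t. Camera axes: x right, y down, z forward; pixel columns grow to the right and rows downward; lengths in m; the calibration is good to about 2 mm. A picture is of the moment at which its call begins. get_calibration takes no time and is no camera call.
- bot.job_done(): hands the job in, once; it reports no verdict.
Trained networks look in the newest picture that a camera, given by its name, has taken for a name from the list of things; names that differ only in an ending like _2 or _b are one class to them, and where a whole thing is asked for, a point or a joint stands for the part that bears it (a point fixed in the world has none). Each returns a list of dicts, best first, with "p" (0 to 1); they miss things now and then, are a little off and sometimes report something else, mostly with a low value. They report only what shows in the picture. A call takes as long as a camera call.
- recognise(label, camera): "point" ([column, row] in pixels, amid what is visible of it).
- place_of(label, camera): "point" ([column, row] in pixels: a listed point, or the origin of a listed thing).
The state is a dict: "time": time; "q": joint angles; "qd": joint speeds; "joint_efforts": joint torques, N m; "ee_pos": TCP position; "tcp_rot": TCP orientation; "wrist_force": force on the tool from outside, world axes, zero at the start; "torque": the same for the moment, N m; "opening": finger opening in m.
Only numpy, scipy, OpenCV 4.12 (cv2) and the standard library are available. Lean on these libraries where they do the work, as an engineer would, in place of code of your own. Each camera call takes 0.05 s, during which the arm holds its last target. There are 200 camera calls.

## Task

Get the dust extraction running for the downdraft sanding table: first pull the blast gate in its duct all the way up, so that the fan does not start against a shut duct, then turn the rotary isolator handle on the sloping switch box a quarter turn clockwise from off until it snaps home at on. Leave gate and handle so, let go, and leave the other things on the bench where they are.

Things in the scene. Friction and masses are not known exactly. Their poses are not given: they have to be found in the camera images.
- gate_blade (a joint): Travel of the blast gate's blade, m: 0 = shut (down), 0.072 = fully open (up, at its stop). It slides straight up, held by friction: about 6 N lifts it and it stays where it is left. It starts shut or up to 0.01 open.
- gate_grip (a point): Centre of the black plastic grip bar on top of the gate's aluminium blade; moves with it. The bar is 70 mm long (along this point's x), 12 mm thick (along its y, the direction of the duct) and 24 mm high; z is up. With the gate shut this centre is 179 mm above the bench and 27 mm above the top of the grey gate frame.
- extraction: Fixed assembly; origin on the bench under the gate, y along its horizontal steel duct (65 mm thick, centre 85 mm up). Grey gate frame 100 x 27 mm, top 152 mm up. On the +y side, from 120 mm on, the grey downdraft sanding table (320 x 440 mm, top 130 mm up); on the -y side the duct bends down into the bench, ending 205 mm out, lower than 125 mm.
- isolator (a joint): Angle of the isolator handle, rad: 0 = off (nose to the left seen from the robot), 1.571 = on (nose up the slope, away from the robot), both detents at end stops. Grows clockwise seen from outside the box. An over-centre spring: about 0.3 N m starts it, nothing is needed half-way (0.785); let go past about 1.0 it snaps on to on by itself, before about 0.6 it springs back to off.
- isolator_axis (a point): Point on the handle's turning axis at gripping height, 38 mm above the sloping cover. z points out of the cover along the axis, y along the handle to its nose; the frame turns with the handle. The handle is a black bar grip 80 mm long (24 mm behind the axis, 56 mm in front, a white line at the nose), 16 mm wide (along x); its top is 14 mm above this point.
- isolator_grip (a point): Centre of the handle's nose half, a good place to pinch or push: 34 mm from the axis towards the nose, same height and axes as isolator_axis; turns with the handle. Below it are a round skirt of 60 mm diameter (top 22 mm below this height) and a 76 mm square plate (32 mm below).
- switch_box: Fixed grey switch box with the isolator; origin under its centre. 230 mm wide (y), 170 mm deep (x), 55 mm high on the robot's side, 101 mm behind: the cover slopes 15 degrees towards the robot. The handle's axis meets the cover 25 mm to the left (+y) of its middle; pilot lamps 12 mm high stand 105 mm to the right of the axis.
- tape: Loose roll of white masking tape lying flat, 110 mm across, 48 mm high; origin under its centre. Bystander.
- tin: Loose round wax tin, 84 mm across, 55 mm high; origin under its centre. Bystander; tape and tin change places.
- can: Loose spray can, 66 mm across, 190 mm high; origin under its centre. Bystander.
- mug: Loose dark steel cup, 84 mm across, 95 mm high; origin under its centre. Bystander; can and mug change places.
- drill: Cordless drill standing on its battery, about 200 mm long and high; origin under the battery. Bystander.
- board: Maple board 130 x 220 x 22 mm lying on the sanding table; origin under its centre. Bystander.
- block: Cork sanding block 60 x 110 x 32 mm on the sanding table; origin under its centre. Bystander.

How it is judged (in metres and radians):
On the way, in this order (a step that is already met when the one before it is completed fails the run):
1. the blast gate is fully open while the isolator is still off (value of joint gate_blade above 0.062 m and value of joint isolator below 0.3 rad), for 0.2 s.
2. the isolator handle has snapped home at on (value of joint isolator above 1.48 rad), for 0.2 s.
At the end, for the whole second after the job is handed in: The blast gate is fully open (raised at least 62 of its 72 mm), the isolator handle is home in its on detent (1.48 rad or more), and both are at rest (value of joint gate_blade above 0.062 m and value of joint isolator above 1.48 rad and velocity of joint isolator between -0.05 and 0.05 rad/s and velocity of joint gate_blade between -0.01 and 0.01 m/s); the robot touches nothing.
It fails at once if the isolator is switched over while the gate is still shut or half-shut (value of joint isolator above 0.9 rad and value of joint gate_blade below 0.055 m).
It fails at once if a bystander is moved by more than 30 mm (distance of any of tape, tin, can, mug, drill, board, block from where it was at the start of the episode above 0.03 m).
It also fails if it takes over 48 s, if anything falls off the work surface, if the arm or the gripper's body presses on something with over 40 N, if the wrist force passes 120 N, or if a joint passes its speed limit or range.

## Working session

There is one attempt and no reset: what is moved stays moved. The work goes in short steps, Python scripts to look and compute and a tool call to move; the robot and the scene stay as the last step left them, time stands still between calls to the robot, and variables do not carry over. Pictures are saved under pics/ and viewed, on a budget of 10 in all, crops included, one or two more only if the job needs it, and the job is handed in when it is done.

Besides the shell and the picture viewer there is one more tool, called as name([rows], argument=value, ...), one row to a line, values as JSON. send_rows: Moves the arm, as the interface text tells. Scaled input: -1 to 1 covers 0.3 m each way for a shift and pi rad each way for a turn. Its arguments: {"type":"object","properties":{"plan":{"type":"array"},"force":{"type":"number"}},"required":["plan"]}

```bash
mkdir -p pics
cat > h.py <<'E'
import numpy as np, cv2
from workcell import sensors, camera, get_calibration, bot, recognise, place_of
from scipy.spatial.transform import Rotation as Ro
C={n:get_calibration(n) for n in("scene","top")}
def ray(n,p):
    c=C[n];R=np.array(c["R"]);t=np.array(c["t"])
    d=R.T@np.array([(p[0]-c["cx"])/c["fx"],(p[1]-c["cy"])/c["fy"],1]);return -R.T@t,d/np.linalg.norm(d)
def atz(n,p,z):
    o,d=ray(n,p);return o+d*(z-o[2])/d[2]
def tri(p1,p2):
    o,d=ray("scene",p1);a,b=ray("top",p2)
    s=np.linalg.lstsq(np.stack([d,-b],1),a-o,rcond=None)[0]
    x,y=o+d*s[0],a+b*s[1];return (x+y)/2,np.linalg.norm(x-y)
def proj(n,X):
    c=C[n];v=np.array(c["R"])@X+np.array(c["t"]);return np.array([c["fx"]*v[0]/v[2]+c["cx"],c["fy"]*v[1]/v[2]+c["cy"]])
E
python3 - <<'E'
from h import *
np.set_printoptions(precision=3,suppress=True)
for n in("scene","top"): cv2.imwrite(f"pics/{n}0.png",camera(n)); print(n,ray(n,(256,192)))
for l in "gate_grip extraction isolator_axis isolator_grip switch_box tape tin can mug drill board block".split():
    r={}
    for n in("scene","top"):
        q=place_of(l,n); r[n]=q
        print(l,n,[(np.round(a["point"],1).tolist(),round(a["p"],2)) for a in q[:2]],end=" ")
        if q and "_" not in l: print(atz(n,q[0]["point"],.13 if l in("board","block") else 0),end=" ")
    if r["scene"] and r["top"]: print(*tri(r["scene"][0]["point"],r["top"][0]["point"]))
    else: print()
print(sensors.get_obs())
E
```

```text
scene (array([ 1.061, -0.95 ,  1.086]), array([-0.356,  0.628, -0.693]))
top (array([ 0.442, -0.075,  1.445]), array([ 0.088,  0.032, -0.996]))
gate_grip scene [([275.8, 139.5], 0.64)] gate_grip top [([189.0, 201.7], 0.61), ([204.7, 206.5], 0.41)] [0.522 0.166 0.196] 0.006130205187566475
extraction scene [([272.1, 175.6], 0.67)] [0.513 0.161 0.   ] extraction top [] 
isolator_axis scene [([210.6, 211.4], 0.69)] isolator_axis top [([316.2, 222.0], 0.61)] [ 0.463 -0.226  0.098] 0.00040759414567072575
isolator_grip scene [([220.0, 205.6], 0.86)] isolator_grip top [([306.2, 219.7], 0.83), ([390.7, 239.6], 0.28)] [ 0.474 -0.191  0.102] 0.009465089240233935
switch_box scene [([211.2, 232.5], 0.64)] switch_box top [([322.1, 221.7], 0.58), ([201.1, 204.9], 0.44)] [ 0.469 -0.253  0.011] 0.010475208720417588
tape scene [([233.0, 179.7], 0.79)] [0.378 0.05  0.   ] tape top [([234.1, 245.2], 0.63)] [0.386 0.048 0.   ] [0.384 0.046 0.006] 0.004594784354139771
tin scene [([304.2, 224.5], 0.86), ([149.7, 267.1], 0.4)] [ 0.755 -0.029  0.   ] tin top [([259.1, 139.7], 0.62)] [ 0.756 -0.041  0.   ] [ 
[... 577 characters left out ...]
)] [0.515 0.414 0.13 ] board top [([110.5, 209.6], 0.73)] [0.505 0.433 0.13 ] [0.505 0.439 0.113] 0.001903019899522073
block scene [([263.9, 116.8], 0.72)] [0.347 0.379 0.13 ] block top [([127.2, 254.0], 0.93)] [0.365 0.376 0.13 ] [0.36  0.368 0.141] 0.012874736059709693
{'time': 1.3, 'q': array([75.17 ,  4.981, 10.078, 95.098, -0.001, 90.   ]), 'qd': array([-0.081,  0.   , -0.017, -0.008, -0.051, -0.069]), 'joint_efforts': array([  0.002, -52.01 ,  46.486,   0.002,   0.   ,  -0.   ]), 'ee_pos': array([0.141, 0.532, 0.231]), 'tcp_rot': array([179.999,   0.   ,  75.17 ]), 'wrist_force': array([-0.4  , -0.196, -0.413]), 'torque': array([-0.003, -0.004, -0.021]), 'opening': 0.08573995017121484}
```

Run:
```python
import cv2,numpy as np
a=cv2.imread("pics/scene0.png")[80:290,120:380];b=cv2.imread("pics/top0.png")[120:290,140:420]
cv2.imwrite("pics/s1.png",cv2.resize(a,None,fx=2.8,fy=2.8,interpolation=cv2.INTER_CUBIC))
cv2.imwrite("pics/t1.png",cv2.resize(b,None,fx=2.8,fy=2.8,interpolation=cv2.INTER_CUBIC))
```

```text
(no output)
```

View pics/s1.png

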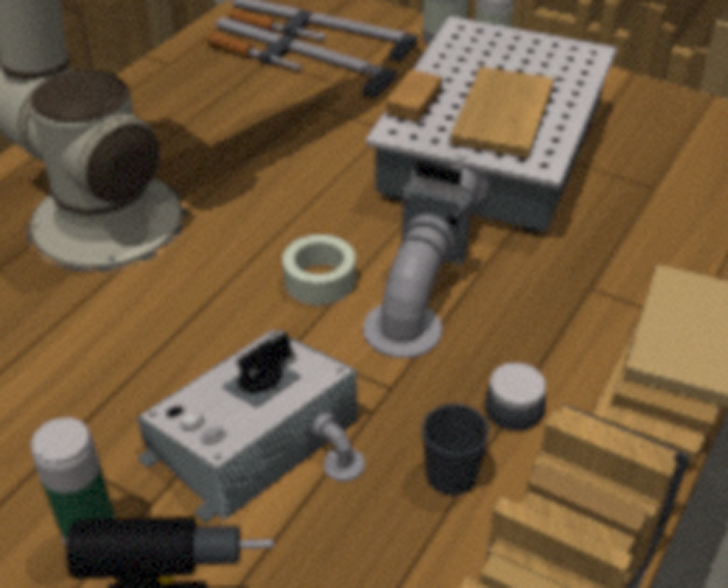

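View pics/t1.png

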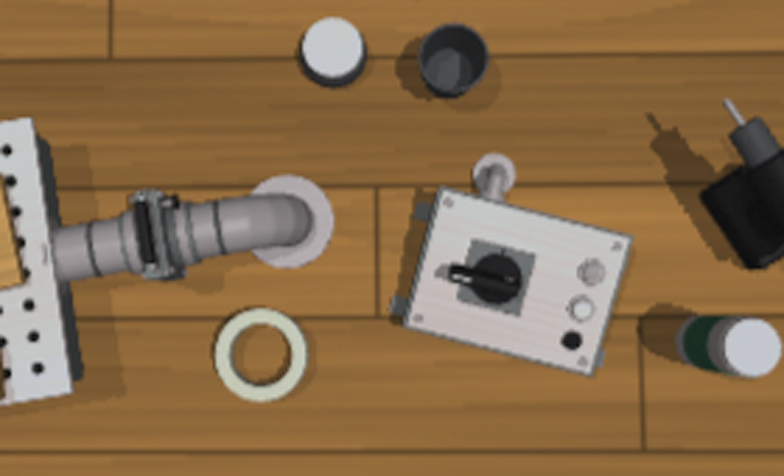

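The scene view shows the box, its handle with the nose to the left, and the gate with its black grip bar at crop (437,172). In the top view the grip bar is at crop (147,232), the handle hub at (497,278) and its nose at (450,273). The cover corners are at about (440,187), (630,237), (593,375) and (403,325). Next I'll refine these by fitting.

```bash
cat >> h.py <<'E'
def bot_axes(x,y,yaw):
    # isolator axis point, tilted frame at box yaw: columns hx(upslope), hy(left), n
    c,s=np.cos(yaw),np.sin(yaw); Z=np.array([[c,-s,0],[s,c,0],[0,0,1]]); a=np.radians(15)
    F=Z@np.array([[np.cos(a),0,-np.sin(a)],[0,1,0],[np.sin(a),0,np.cos(a)]])
    return np.array([x,y,0])+Z@[0,.025,.078]+.038*F[:,2],F
E
python3 - <<'E'
from h import *
from scipy.optimize import least_squares
np.set_printoptions(precision=4,suppress=True)
cp=np.array([[440,187],[630,237],[593,375],[403,325]])/2.8+[140,120]
loc=np.array([[.085,.115,.101],[.085,-.115,.101],[-.085,-.115,.055],[-.085,.115,.055]])
def P(v): 
    Z=Ro.from_euler("z",v[2]).as_matrix(); return [np.array([v[0],v[1],0])+Z@l for l in loc]
f=lambda v:np.concatenate([proj("top",p)-q for p,q in zip(P(v),cp)])
r=least_squares(f,[.47,-.25,-.25]);print("box",r.x,np.degrees(r.x[2]),r.fun)
A,F=bot_axes(*r.x);print("axis",A,"grip",A+.034*F[:,1],"normal",F[:,2])
for n in("scene","top"): print(n,proj(n,A),proj(n,A+.034*F[:,1]))
# gate bar segmentation
im=cv2.imread("pics/top0.png");g=im.max(2)
sub=g[185:222,182:202];m=(sub<60).astype(np.uint8)
k,lab,st,ce=cv2.connectedComponentsWithStats(m);i=1+np.argmax(st[1:,4]);pts=np.argwhere(lab==i)[:,::-1]+[182,185]
rc=cv2.minAreaRect(pts.astype(np.float32));print(rc);b=cv2.boxPoints(rc)
for h in(.191,.201): print(h,atz("top",rc[0],h),[atz("top",q,h)[:2] for q in b])
im2=cv2.imread("pics/scene0.png");s=im2[125:160,255:300].max(2);print(s[::1,::2])
E
```

```text
box [ 0.4674 -0.2543 -0.2582] -14.796250366520084 [-0.3426 -0.5895  1.2608 -0.8481 -0.5253  0.6084 -0.4302  0.8334]
axis [ 0.4643 -0.2276  0.1147] grip [ 0.473  -0.1948  0.1147] normal [-0.2502  0.0661  0.9659]
scene [210.4287 208.68  ] [217.6103 203.8931]
top [317.3483 221.4158] [306.9534 218.7428]
((191.2452850341797, 202.64151000976562), (22.1146240234375, 5.528656005859375), 79.3803482055664)
0.191 [0.522  0.1622 0.191 ] [array([0.5538, 0.1771]), array([0.5568, 0.1604]), array([0.4905, 0.1474]), array([0.4875, 0.1639])]
0.201 [0.5214 0.1603 0.201 ] [array([0.5529, 0.1751]), array([0.5558, 0.1586]), array([0.4901, 0.1456]), array([0.4871, 0.162 ])]
[[180 183 171 174 178 173 169 139 152 177 168 123 157 165 162 156 165 162
  160 160 161 169 169]
 [180 176 139 146 179 180 173 171 171 172 167 104 146 166 160 161 167 160
  158 161 166 171 171]
 [182 178 121 136 180 176 155 173 176 176 171 159 164 155 153 164 164 160
  160 165 167 169 174]
 [182 180 161 164 180 171 111 160 176 175 164 172 171 126 126 154 153 153
  158 162 167 168 172]
 [181 185 182 179 181 172 113 154 173 164 129 166 16
[... 2255 characters left out ...]
 49  45  53  50  52]
 [111 112 105  99  76  49  54  53  57  52  54  53  52  56  70  81  59  44
   41  47  50  54  48]
 [114 115 111 112  87  51  54  51  54  49  50  55  54  55  59  70  44  41
   45  51  51  55  52]
 [114 113 115 111  87  56  51  53  59  58  55  54  50  56  59  52  44  43
   45  48  51  55  55]
 [118 114 114 107  83  52  57  71  85  85  71  58  54  48  62  48  47  46
   42  49  51  51  52]
 [118 114 114 110  88  53  66  95 115 113  97  75  46  32  47  45  41  56
   52  48  50  50  51]
 [125 118 115 109  87  54  82 108 116 118 118  95  51  20  35  49  46  55
   61  58  59  51  50]
 [130 126 119 115  91  61  89  92  95  99 113 117  68  10  34  50  44  61
   58  66  64  57  55]]
```

Run:
```python
from h import *
np.set_printoptions(precision=4,suppress=True)
e=[atz("top",np.array(p)/2.8+[140,120],.13)[:2] for p in((33,118),(72,393))];d=e[0]-e[1];print("table edge",e,np.degrees(np.arctan2(d[1],d[0])))
for h in(.179,.189): print(h,[proj(n,np.array([.521,.165,h])) for n in("scene","top")])
# duct joints line
from math import *
for p in((96,247),(216,229)): print(atz("top",np.array(p)/2.8+[140,120],.10))
o=sensors.get_obs();R=Ro.from_euler("xyz",o["tcp_rot"],degrees=True).as_matrix()
for h in(98.,):
    Rt=Ro.from_euler("xyz",[180,0,h],degrees=True).as_matrix()
    print("turn",Ro.from_matrix(R.T@Rt).as_rotvec()/np.pi)
for t in([.521,.165,.26],):print("shift",R.T@(np.array(t)-o["ee_pos"])/.3)
```

```text
table edge [array([0.6577, 0.3031]), array([0.3443, 0.2527])] 9.12790849197406
0.179 [array([275.9792, 142.8509]), array([191.0568, 203.2261])]
0.189 [array([276.0872, 140.8596]), array([190.4401, 203.0248])]
[0.51   0.2348 0.1   ]
[0.5301 0.0946 0.1   ]
turn [ 0.      0.     -0.1268]
shift [-0.8572  1.538  -0.0958]
```

send_rows([
  [[-0.43,0.77,-0.1],[0,0,0],-1],
  [[-0.43,0.77,-0.1],[0,0,0],-1],
  [[-0.43,0.77,-0.1],[0,0,0],-1],
  [[-0.43,0.77,-0.1],[0,0,0],-1],
  [[-0.43,0.77,-0.1],[0,0,0],-1],
  [[-0.43,0.77,-0.1],[0,0,0],-1],
], force=40)

```text
time: 1.9
ee_pos: [0.3334, 0.3452, 0.2622]
tcp_rot: [179.9, -0.0, 75.0]
wrist_force: [-0.8, 0.8, -0.1]
opening: 0.0854
```

send_rows([
  [[-0.427,0.768,0],[0,0,-0.1324],-1],
  [[-0.427,0.768,0],[0,0,-0.1324],-1],
  [[-0.427,0.768,0],[0,0,-0.1324],-1],
  [[-0.427,0.768,0],[0,0,-0.1324],-1],
  [[-0.427,0.768,0],[0,0,-0.1324],-1],
  [[-0.427,0.768,0],[0,0,-0.1324],-1],
  [[-0.427,0.768,0],[0,0,-0.1324],-1],
  [[-0.427,0.768,0],[0,0,-0.1324],-1],
  [[-0.427,0.768,0],[0,0,-0.1324],-1],
])

```text
time: 2.8
ee_pos: [0.5205, 0.1656, 0.2614]
tcp_rot: [-180.0, -0.0, 99.0]
wrist_force: [-0.2, 0.8, 0.3]
opening: 0.0852
```

send_rows([
  [[0,0,0.15],[0,0,0],-1],
  [[0,0,0.25],[0,0,0],-1],
  [[0,0,0.31],[0,0,0],-1],
  [[0,0,0.31],[0,0,0],-1],
  [[0,0,0.31],[0,0,0],0.3],
  [[0,0,0.31],[0,0,0],1],
  [[0,0,0.31],[0,0,0],1],
  [[0,0,0.31],[0,0,0],1],
  [[0,0,0.31],[0,0,0],1],
  [[0,0,0.31],[0,0,0],1],
])

```text
time: 3.8
ee_pos: [0.5213, 0.1643, 0.1687]
tcp_rot: [180.0, 0.1, 99.0]
wrist_force: [0.9, -5.1, 2.2]
opening: 0.0117
```

Run:
```python
from h import *
print(sensors.get_obs())
a=camera("scene")[90:190,220:340]
cv2.imwrite("pics/s2.png",cv2.resize(a,None,fx=5,fy=5,interpolation=cv2.INTER_CUBIC))
```

```text
{'time': 3.8, 'q': array([17.5445074 ,  3.64440149,  1.73015232, 88.05996893, -0.09349716,
        8.55498678]), 'qd': array([-0.10720896, -0.06607323, -0.0749736 , -0.06633077,  0.09570462,
       -0.09183117]), 'joint_efforts': array([  2.87116081, -49.80016708,  46.18428826,  -0.28101515,
         1.28156003,   0.33349198]), 'ee_pos': array([0.52132618, 0.16433109, 0.16870088]), 'tcp_rot': array([1.79960596e+02, 8.86215734e-02, 9.89894691e+01]), 'wrist_force': array([ 0.8792442 , -5.13544278,  2.15855256]), 'torque': array([-0.8669457 , -0.18498127,  0.26289604]), 'opening': 0.01171547852598784}
```

View pics/s2.png

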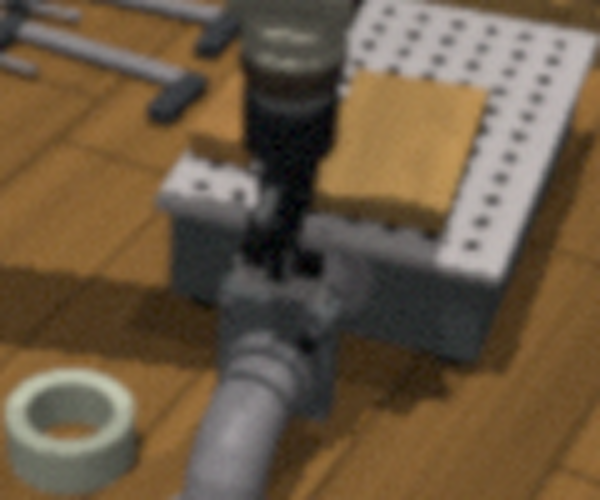

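The jaws hold the bar, with the opening reading 11.7 mm. Next I lift it.

send_rows([
  [[0,0,-0.04],[0,0,0],1],
  [[0,0,-0.08],[0,0,0],1],
  [[0,0,-0.12],[0,0,0],1],
  [[0,0,-0.16],[0,0,0],1],
  [[0,0,-0.19],[0,0,0],1],
  [[0,0,-0.205],[0,0,0],1],
  [[0,0,-0.21],[0,0,0],1],
  [[0,0,-0.21],[0,0,0],1],
])

```text
time: 4.65
ee_pos: [0.5213, 0.1643, 0.2312]
tcp_rot: [-180.0, 0.1, 99.0]
wrist_force: [1.6, -4.8, -0.5]
opening: 0.0113
```

send_rows([
  [[0,0,-0.008],[0,0,0],1],
  [[0,0,-0.012],[0,0,0],1],
  [[0,0,-0.012],[0,0,0],1],
])

```text
time: 4.95
ee_pos: [0.5212, 0.1643, 0.2329]
tcp_rot: [-179.9, 0.1, 99.0]
wrist_force: [4.4, -3.8, -11.0]
opening: 0.0115
```

send_rows([
  [[0,0,-0.006],[0,0,0],1],
  [[0,0,-0.012],[0,0,0],1],
  [[0,0,-0.012],[0,0,0],1],
])

```text
time: 5.25
ee_pos: [0.521, 0.1642, 0.2332]
tcp_rot: [-179.6, 0.1, 99.0]
wrist_force: [9.4, -2.9, -32.3]
opening: 0.0115
```

Run:
```python
from h import *
print(sensors.get_obs()["wrist_force"])
for n in("scene","top"):
    a=camera(n); cv2.imwrite(f"pics/{n}3.png",a)
    for l in("gate_grip","isolator_axis","isolator_grip"):print(n,l,place_of(l,n)[:2])
cv2.imwrite("pics/s3.png",cv2.resize(cv2.imread("pics/scene3.png")[90:190,220:340],None,fx=5,fy=5,interpolation=cv2.INTER_CUBIC))
for h in(.241,.251):print(proj("scene",np.array([.521,.165,h])))
```

```text
[  9.39656148  -2.86279824 -32.27754658]
scene gate_grip [{'point': [274.8, 125.8], 'p': 0.55}]
scene isolator_axis [{'point': [210.4, 209.4], 'p': 0.87}]
scene isolator_grip [{'point': [218.4, 205.5], 'p': 0.72}]
top gate_grip [{'point': [186.3, 200.8], 'p': 0.66}]
top isolator_axis [{'point': [315.4, 220.4], 'p': 0.88}]
top isolator_grip [{'point': [307.0, 216.3], 'p': 0.54}]
[276.66474491 130.20724518]
[276.77902707 128.0995844 ]
```

View pics/s3.png

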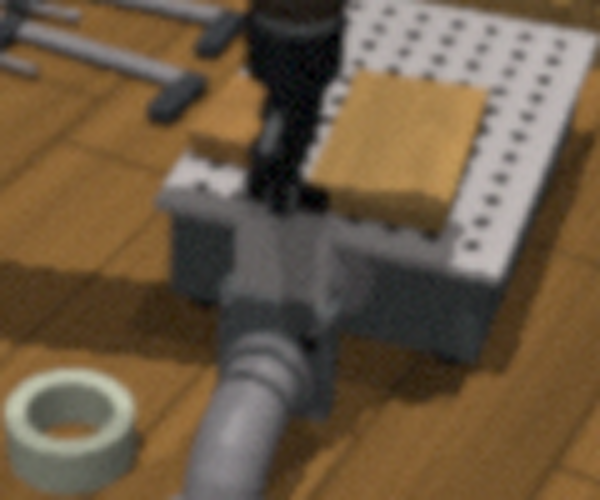

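The gate is at its stop: the force rose to 32 N and the picture shows the blade raised clear of the frame. I'll ease off, release and rise.

send_rows([
  [[0,0,0.012],[0,0,0],1],
  [[0,0,0.014],[0,0,0],1],
  [[0,0,0.014],[0,0,0],0.5],
  [[0,0,0.014],[0,0,0],-1],
  [[0,0,0.014],[0,0,0],-1],
  [[0,0,0.014],[0,0,0],-1],
  [[0,0,0.014],[0,0,0],-1],
  [[0,0,-0.1],[0,0,0],-1],
  [[0,0,-0.2],[0,0,0],-1],
  [[0,0,-0.23],[0,0,0],-1],
])

```text
time: 6.65
ee_pos: [0.5214, 0.1652, 0.3107]
tcp_rot: [179.8, -0.0, 99.0]
wrist_force: [0.2, 0.5, -0.4]
opening: 0.0857
```

```bash
cat >> h.py <<'E'
A=np.array([.463,-.226,.1145]); F=bot_axes(.467,-.254,np.radians(-14.8))[1]; n_=F[:,2]
def iso(th,up=-.014,out=.034):
    # tool pose with handle angle th (clockwise), TCP 'up' above grip height
    hy=np.cos(th)*F[:,1]+np.sin(th)*F[:,0]; hx=np.cos(th)*F[:,0]-np.sin(th)*F[:,1]
    return A+out*hy+up*n_, np.stack([hx,-hy,-n_],1)
def rel(p,R,p0,R0):
    return np.round(R0.T@(p-p0)/.3,3).tolist(),np.round(Ro.from_matrix(R0.T@R).as_rotvec()/np.pi,4).tolist()
def now():
    o=sensors.get_obs();return o["ee_pos"],Ro.from_euler("xyz",o["tcp_rot"],degrees=True).as_matrix()
E
python3 - <<'E'
from h import *
print(now()[0],sensors.get_obs()["opening"])
cv2.imwrite("pics/s4.png",cv2.resize(camera("scene")[70:190,220:340],None,fx=5,fy=5))
p,R=iso(0,.09);print(p,rel(p,R,*now()))
p1,R1=iso(0);print(rel(p1,R1,p,R))
E
```

```text
[0.52135521 0.16524136 0.31073383] 0.08567873717397405
[ 0.44916425 -0.18717772  0.20143332] ([-1.123, -0.423, 0.361], [-0.0821, 0.0525, 0.6281])
([-0.0, -0.0, 0.347], [0.0, 0.0, 0.0])
```

View pics/s4.png

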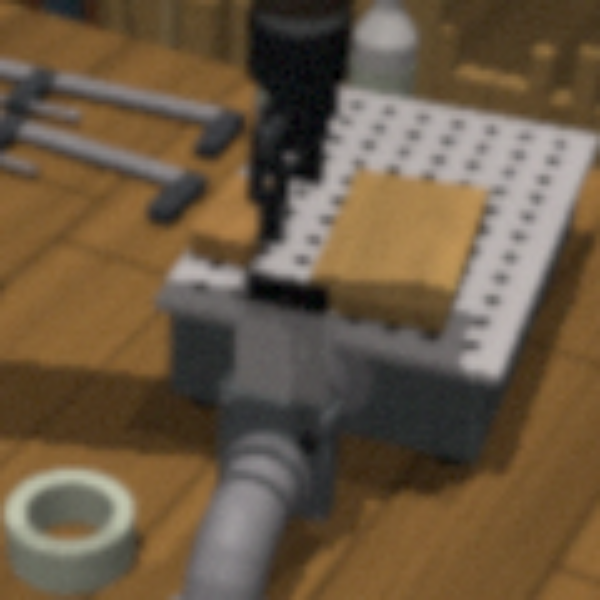

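The grip bar stays raised at about crop (287,290) and the fingers are clear of it. I'm moving on to the isolator.

send_rows([
  [[-0.9,-0.34,0],[-0.0821,0.0525,0.6281],-1],
  [[-0.9,-0.34,0],[-0.0821,0.0525,0.6281],-1],
  [[-0.9,-0.34,0],[-0.0821,0.0525,0.6281],-1],
  [[-0.9,-0.34,0],[-0.0821,0.0525,0.6281],-1],
  [[-0.9,-0.34,0],[-0.0821,0.0525,0.6281],-1],
  [[-0.9,-0.34,0],[-0.0821,0.0525,0.6281],-1],
  [[-0.9,-0.34,0],[-0.0821,0.0525,0.6281],-1],
  [[-0.9,-0.34,0],[-0.0821,0.0525,0.6281],-1],
  [[-0.9,-0.34,0],[-0.0821,0.0525,0.6281],-1],
  [[-0.9,-0.34,0],[-0.0821,0.0525,0.6281],-1],
])

```text
time: 7.7
ee_pos: [0.4622, -0.1178, 0.3062]
tcp_rot: [177.0, -11.6, 13.7]
wrist_force: [0.1, -0.2, -0.4]
opening: 0.0853
```

Run:
```python
from h import *
print(now()[0],sensors.get_obs()["q"],rel(*iso(0,.09),*now()))
```

```text
[ 0.46223831 -0.11782123  0.30618356] [-16.14364166 -14.37589133  -0.50717839  92.29433046   3.08710841
  60.82378792] ([-0.165, 0.197, 0.333], [-0.0199, 0.0145, 0.1542])
```

send_rows([
  [[-0.165,0.197,0.333],[-0.0199,0.0145,0.1542],-1],
  [[-0.165,0.197,0.333],[-0.0199,0.0145,0.1542],-1],
  [[-0.165,0.197,0.333],[-0.0199,0.0145,0.1542],-1],
  [[-0.165,0.197,0.333],[-0.0199,0.0145,0.1542],-1],
  [[-0.165,0.197,0.333],[-0.0199,0.0145,0.1542],-0.3],
  [[-0.165,0.197,0.333],[-0.0199,0.0145,0.1542],-0.3],
])

```text
time: 8.3
ee_pos: [0.4499, -0.187, 0.2027]
tcp_rot: [179.9, -15.0, -14.3]
wrist_force: [1.0, -0.1, -0.1]
opening: 0.0589
```

Run:
```python
from h import *
o=sensors.get_obs();print(now()[0],o["opening"],o["q"],rel(*iso(0,-.014),*now()))
a=camera("top")[170:270,250:400];b=camera("scene")[140:260,150:290]
f=lambda x:cv2.resize(x,(700,int(x.shape[0]*700/x.shape[1])),interpolation=cv2.INTER_CUBIC)
cv2.imwrite("pics/t5.png",f(a));cv2.imwrite("pics/s5.png",f(b))
```

```text
[ 0.44991025 -0.18697573  0.20274267] 0.05885779233139196 [-23.98608261 -19.36758045 -16.59677843  77.92425013   2.42641648
  80.63277066] ([-0.004, 0.002, 0.35], [-0.0003, -0.0002, 0.0027])
```

View pics/s5.png

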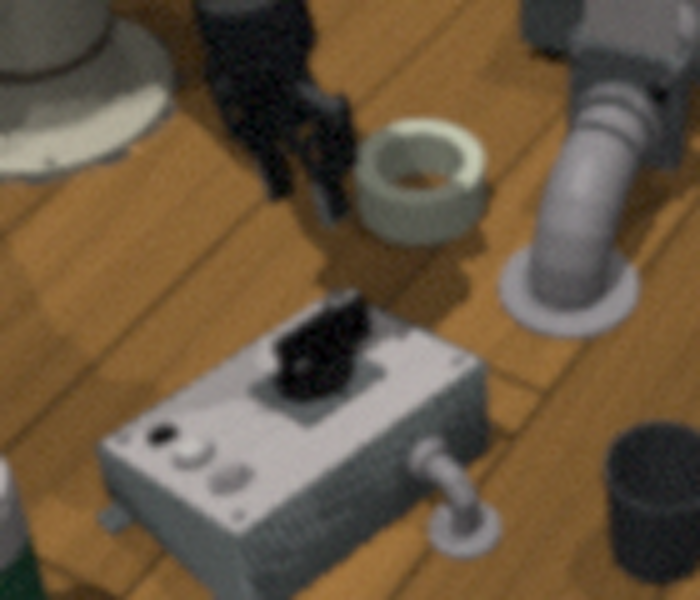

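The open fingers stand above the handle's nose half (handle around crop (320,345)). I'm going down and pinching.

send_rows([
  [[0,0,0.12],[0,0,0.0027],-0.3],
  [[0,0,0.24],[0,0,0.0027],-0.3],
  [[0,0,0.31],[0,0,0.0027],-0.3],
  [[0,0,0.345],[0,0,0.0027],-0.3],
  [[0,0,0.345],[0,0,0.0027],0.2],
  [[0,0,0.345],[0,0,0.0027],1],
  [[0,0,0.345],[0,0,0.0027],1],
  [[0,0,0.345],[0,0,0.0027],1],
  [[0,0,0.345],[0,0,0.0027],1],
], force=30)

```text
time: 9.3
ee_pos: [0.4755, -0.1937, 0.1045]
tcp_rot: [-179.9, -15.1, -14.9]
wrist_force: [-8.0, 3.3, 3.9]
opening: 0.0156
```

Run:
```python
from h import *
o=sensors.get_obs();print(now()[0],o["opening"],o["tcp_rot"],o["wrist_force"],o["torque"])
p0,R0=iso(0)
print("err vs model",rel(p0,R0,*now()))
for a in range(8,97,8):
    if a==48: base=iso(np.radians(40))
    print(a, rel(*iso(np.radians(a)),*( (p0,R0) if a<=40 else base)))
f=lambda x:cv2.resize(x,(700,int(x.shape[0]*700/x.shape[1])),interpolation=cv2.INTER_CUBIC)
cv2.imwrite("pics/s6.png",f(camera("scene")[140:260,150:290]))
```

```text
[ 0.47551783 -0.19369818  0.10447725] 0.015575035620163295 [-179.93462646  -15.05613155  -14.88087323] [-7.97825282  3.29527775  3.87071429] [0.61979637 1.46973486 0.15674189]
err vs model ([-0.004, 0.001, 0.011], [-0.0002, -0.0003, -0.0004])
8 ([0.016, 0.001, -0.0], [-0.0, 0.0, 0.0444])
16 ([0.031, 0.004, -0.0], [-0.0, 0.0, 0.0889])
24 ([0.046, 0.01, 0.0], [-0.0, 0.0, 0.1333])
32 ([0.06, 0.017, -0.0], [-0.0, -0.0, 0.1778])
40 ([0.073, 0.027, 0.0], [-0.0, 0.0, 0.2222])
48 ([0.016, 0.001, 0.0], [0.0, 0.0, 0.0444])
56 ([0.031, 0.004, -0.0], [0.0, -0.0, 0.0889])
64 ([0.046, 0.01, -0.0], [0.0, 0.0, 0.1333])
72 ([0.06, 0.017, 0.0], [0.0, 0.0, 0.1778])
80 ([0.073, 0.027, -0.0], [-0.0, 0.0, 0.2222])
88 ([0.084, 0.037, 0.0], [0.0, 0.0, 0.2667])
96 ([0.094, 0.05, -0.0], [0.0, 0.0, 0.3111])
```

View pics/s6.png

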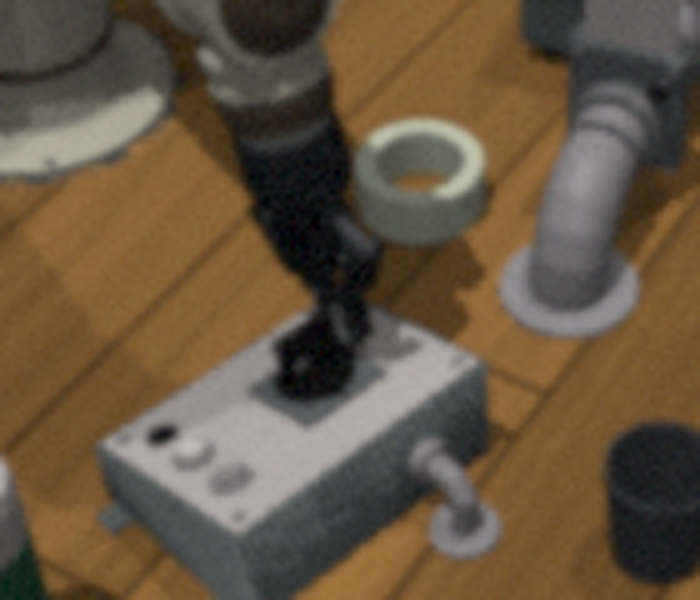

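The handle's nose is pinched, with the opening at 15.6 mm. Turn the first 40°.

send_rows([
  [[0.016,0.001,0],[0,0,0.0444],1],
  [[0.031,0.004,0],[0,0,0.0889],1],
  [[0.046,0.01,0],[0,0,0.1333],1],
  [[0.06,0.017,0],[0,0,0.1778],1],
  [[0.073,0.027,0],[0,0,0.2222],1],
  [[0.073,0.027,0],[0,0,0.2222],1],
])

```text
time: 9.95
ee_pos: [0.4938, -0.2071, 0.1101]
tcp_rot: [-170.1, -11.3, -56.2]
wrist_force: [-9.9, 5.0, 5.7]
opening: 0.0152
```

Run:
```python
from h import *
o=sensors.get_obs();print(now()[0],o["opening"],o["tcp_rot"],o["wrist_force"],o["torque"])
print(rel(*iso(np.radians(40)),*now()))
```

```text
[ 0.49379004 -0.20711373  0.11011186] 0.01515180388134909 [-170.097608    -11.34742271  -56.17128033] [-9.94550159  5.03040373  5.70414604] [ 1.00447711  1.75888283 -0.0907083 ]
([-0.003, 0.003, 0.011], [-0.0003, 0.0001, -0.0022])
```

send_rows([
  [[0.016,0.001,0],[0,0,0.0444],1],
  [[0.031,0.004,0],[0,0,0.0889],1],
  [[0.046,0.01,0],[0,0,0.1333],1],
  [[0.06,0.017,0],[0,0,0.1778],1],
  [[0.073,0.027,0],[0,0,0.2222],1],
  [[0.084,0.037,0],[0,0,0.2667],1],
  [[0.087,0.04,0],[0,0,0.277],1],
  [[0.087,0.04,0],[0,0,0.277],1],
  [[0.087,0.04,0],[0,0,0.277],1],
])

```text
time: 10.85
ee_pos: [0.4982, -0.2347, 0.113]
tcp_rot: [-165.0, 0.1, -104.7]
wrist_force: [-9.5, 6.1, 4.6]
opening: 0.0153
```

Run:
```python
from h import *
o=sensors.get_obs();print(now()[0],o["opening"],o["tcp_rot"],o["wrist_force"],o["torque"],o["q"])
print(rel(*iso(np.radians(90)),*now()))
```

```text
[ 0.4981896  -0.23472503  0.11299463] 0.01526946856706483 [-1.65016570e+02  6.57899360e-02 -1.04733375e+02] [-9.45585534  6.09290997  4.56981385] [1.14357256 1.81923918 0.07833307] [-26.87212863 -10.4308208  -19.4022489   66.37850128   3.17868719
 168.2786123 ]
([0.002, 0.002, 0.011], [0.0001, 0.0004, 0.0003])
```

Turned to 90°. I'll open to a moderate gap, retreat along the axis, and check.

send_rows([
  [[0,0,0],[0,0,0],0.4],
  [[0,0,0],[0,0,0],-0.3],
  [[0,0,0],[0,0,0],-0.3],
  [[0,0,0],[0,0,0],-0.3],
  [[0,0,-0.1],[0,0,0],-0.3],
  [[0,0,-0.25],[0,0,0],-0.3],
  [[0,0,-0.4],[0,0,0],-0.3],
  [[0,0,-0.5],[0,0,0],-0.3],
  [[0,0,-0.5],[0,0,0],-0.3],
])

```text
time: 11.75
ee_pos: [0.4621, -0.226, 0.2622]
tcp_rot: [-164.5, -0.1, -104.7]
wrist_force: [0.3, 0.1, 0.5]
opening: 0.0553
```

Run:
```python
from h import *
o=sensors.get_obs();print(now()[0],o["opening"],o["wrist_force"],o["time"])
x=camera("scene");y=camera("top")
for l in("isolator_axis","isolator_grip"):print(l,[(n,place_of(l,n)[:1]) for n in("scene","top")])
for th in(0,np.pi/2):print([proj(n,iso(th,0)[0]) for n in("scene","top")])
cv2.imwrite("pics/s7.png",cv2.resize(x[90:270,140:340],None,fx=3.3,fy=3.3,interpolation=cv2.INTER_CUBIC))
```

```text
[ 0.46211382 -0.22603258  0.26217772] 0.05527162007663638 [0.30417376 0.10322413 0.51472795] 11.75
isolator_axis [('scene', [{'point': [209.7, 209.0], 'p': 0.8}]), ('top', [{'point': [317.5, 222.3], 'p': 0.5}])]
isolator_grip [('scene', [{'point': [213.6, 211.8], 'p': 0.55}]), ('top', [{'point': [320.6, 208.8], 'p': 0.71}])]
[array([217.57997379, 203.52703259]), array([306.43573111, 219.14626518])]
[array([216.2490762 , 211.34489405]), array([319.61154286, 211.71620558])]
```

View pics/s7.png

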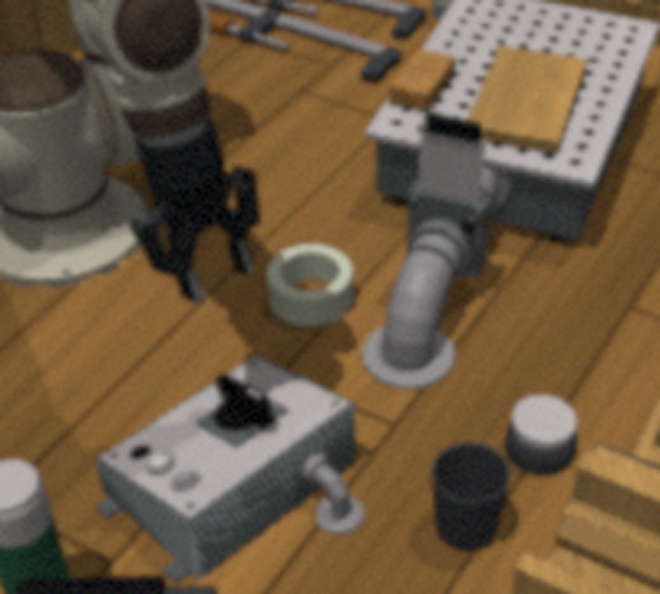

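The handle now points up the slope (crop (245,405)) and the gate is still raised (bar at crop (453,127)). The bystanders are where they were and the arm is clear, so I'll hand in.

```bash
python3 -c "
from workcell import bot;print(bot.job_done())"
```

```text
the job is handed in; nothing more can be done
None
```

I opened the blast gate fully, then turned the isolator handle 90° clockwise to on, let go and handed the job in at about 12 s on the robot's clock. `bot.job_done()` gives no verdict, so these are my own last checks:

- **Gate:** I lifted the grip bar until the pull reached 32 N at the stop, about 64 mm of tool travel. The exact opening was not measured. The last picture still shows the blade raised.
- **Handle:** It was turned in the pinch to 90°. In the last picture the nose points up the slope. In the top view the network put the nose at (321, 209) against a predicted (320, 212) for on; off would have been at (306, 219). The scene view agreed less closely, about 3 px from the on position.
- **Arm:** It stands well clear, with the wrist force below 1 N.
- **Other items:** The ones in the last picture look unmoved by eye. I did not measure them again. The drill is mostly cut off in that picture.

I viewed 8 pictures.

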